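Find a strut lid's balance point and hold the lid just under it

ROBOT

A 6-joint arm with a two-finger parallel gripper is mounted at the origin on a cart in front of the work surface, level with it; the furniture and walls round the work are solid. World frame = base frame: x ahead of the robot, y to its left, z up, the work surface at z = 0. Lengths are in m, angles in rad, forces in N, time in s.
With the tool pointing down it reaches from about 0.375 to 0.9 m from the base axis. Payload 3.1 kg.
Tool frame: the origin (TCP) lies midway between the tips of the shut fingers; the grasp point (between the pads) lies 19 mm behind it (manip.tcp_to_grasp is the distance from the TCP to the grasp point, in m); z points along the fingers, y is the line along which they close (so a half turn about z gives the same grasp; the last joint's range is limited). The gripper opens to 85 mm and grips with 20 to 120 N. Pads are 22 mm wide; open, the fingers measure 114 mm over their backs; the gripper's body (76 mm by 85 mm) begins 54 mm behind the grasp point. The pads swing forward as they close: fully open they stand 13 mm farther back than shut.
Start: joints at [-1.365, 0.527, 1.433, -0, 1.181, -0.178], TCP at [0.234, -0.579, 0.231] pointing down, gripper open.
Joint ranges: [-3.08, 3.08], [-0.75, 2.2], [0.22, 2.44], [-1.43, 4.57], [0, 2.65], [-2.85, 2.85]. Speed limits (rad/s): [2.79, 2.79, 3.14, 3.14, 3.14, 3.14].

INTERFACE

Orientations are given as a unit quaternion [x, y, z, w].
In Python, from station import manip gives the robot as it stands. The module is installed in compiled form; this text tells all that it offers.
- The arm moves only by the shell command python3 -m crank 'ROWS' [OPENING] [FORCE]. ROWS is JSON, a list of rows, each a list of 2 entries, a list of its own where there are three numbers: the shift along the tool's x, y, z in cm, then the turn about the tool's z in degrees. In form: [[[x, y, z], spin], ...]. A call has 1 to 10 rows; each row is the pose to reach, as a shift and turn from the pose commanded when the call began, along the tool's axes at that moment; what a row does not reach only later rows make up. A row lasts 1/10 s, in which the tool goes at most 50 mm and 8.59 degrees, less where a joint would pass 70% of its speed; a pose out of reach is approached as far as the arm can. A call with a gripper value outside its range is refused whole. OPENING is the finger opening in cm, from 0 to 8.54, set as the call begins (- or left out, the last holds). The fingers move at their own pace and stop on an object; FORCE is the grip in N (left out, the last holds). Time passes only in rows, so rows that repeat a pose let the fingers close. It gives the time, the measured TCP pose, the force and the opening at its end, in the units of the state.
- manip.sense(): the state, without advancing time (a new reading comes with each control period).
- manip.snapshot(name): name is "scene" or "top"; returns the picture (420x560x3 uint8, red, green, blue); there is no depth.
- manip.camera_params(name): a dict with "fx", "fy", "cx", "cy" (pixels), "k1" (the pictures are not rectified: a ray, as slopes to the right and down, at radius r is drawn at 1 + k1 r^2 times it, then the intrinsics apply), "pose" (4x4, takes a point from camera to world coordinates). Camera axes: x right, y up, looking along -z (the intrinsics and any distortion apply to the point x, -y, -z); pixel columns grow to the right and rows downward; lengths in m; the calibration is good to about 2 mm. A picture is of the moment at which its call begins. camera_params takes no time and is no camera call.
- manip.sign_off(): hands the job in, once; it reports no verdict.
The state is a dict: "t": time; "q": joint angles; "qd": joint speeds; "tau": joint torques, N m; "tcp_pos": TCP position; "tool_rot": TCP orientation; "force": force on the tool from outside, world axes, zero at the start; "ft_torque": the same for the moment, N m; "finger_gap": opening from 0.0 (shut) to 1.0 (fully open).
Only numpy, scipy, OpenCV 4.12 (cv2) and the standard library are available. Lean on these libraries where they do the work, as an engineer would, in place of code of your own. Each camera call takes 0.05 s, during which the arm holds its last target. There are 200 camera calls.

TASK

I have just fitted a new gas strut to the small steel chest on the bench and want to mark its bracket. Swing the clamp lever clear of the lid's tongue, raise the lid until it is past its balance point and the strut begins to carry it, then ease it back down to just below that point, within about ten degrees, and finish there, still holding the lid. Keep it in hand so that the strut does not throw it wide open, and leave the things lying round the chest where they are.

Things in the scene. Friction and masses are not known exactly. Their poses are not given: they have to be found in the camera images.
- chest: Grey sheet-steel chest, 190 x 190 mm, 110 mm high shut, fixed to the bench. Origin on the bench under its middle; +x from its front (lever side) to its hinge side, +y to the left seen from the front. A socket block (31 x 84 mm, top 100 mm above the bench) is on its front; the lid's tongue lies in the block's slot under the lever. The gas strut is on the right (-y) side.
- lever (a joint): Clamp lever, a flat bar 14 x 7 mm on the socket block with an upright knob at its free end; rad about an upright pivot. 0 = shut, along chest +y across the tongue (holds the lid down); grows as the knob swings outward toward chest -x; 1.57 = straight out, 1.75 = stop. Clear of the tongue from 1.0 on. About 0.7 N at the knob moves it; it stays where left.
- lever_knob (a point): Middle of the lever's black knob, 139 mm above the bench. The knob is round about its upright axis, 14 to 21 mm thick, from 118 to 152 mm above the bench; shut, its axis is 15 mm in front of the lid's front edge and the knob stands above the lid's top.
- lever_pivot (a point): Point on the lever's upright pivot axis, at the underside of the lever; the knob's axis is 60 mm from it.
- lid_angle (a joint): Lid angle, rad; 0 = shut, grows as the front edge rises, 1.45 = stop. Below the balance point at 0.80 rad (46 degrees) the lid falls shut by itself; above it the strut throws it open. Holding it at the handle takes about 6 N upward when shut, 1 N upward at 0.65, nothing at 0.80, 1 N downward at 0.95; hardly any friction.
- lid: The lid itself, 200 x 200 mm sheet steel with 20 mm turned-down lips, a tongue in front and a handle on top; it turns with joint lid_angle. Origin on the hinge line at the middle of the chest's width; with the lid shut its axes are those of the chest.
- lid_handle (a point): Middle of the lid's handle: a round steel bar 12 mm thick, 98 mm long, parallel to the hinge, on two posts, its centre 37 mm above the lid's top and 42 mm behind its front edge; 149 mm above the bench when shut, 165 mm from the hinge line. The bar can turn between gripping fingers as the lid rises.
- lid_hinge (a point): Middle of the lid's hinge line, which runs along the chest's y axis at the rear rim, 102 mm above the bench.
- mug: Bystander: white mug, 86 x 121 x 90 mm, origin under its middle; leave alone.
- screwdriver: Bystander: screwdriver, 196 mm long, lying on the bench; leave alone.
- hex_key: Bystander: bent hexagon key, 114 x 34 mm, lying on the bench; leave alone.
- caliper: Bystander: steel caliper, 225 x 79 mm, lying on the bench; leave alone.

How it is judged:
By the outcome, as a careful person would: the job done as asked, in the order asked, and still so for the second after the job is handed in, while the arm keeps its last pose, push and grip.
It also fails if it takes over 58 s, if anything falls off the work surface, if the arm or the gripper's body presses on something with over 40 N, if the wrist force passes 120 N, or if a joint passes its speed limit or range.

## Working session

There is one attempt and no reset: what is moved stays moved. The work goes in short steps, Python scripts to look and compute and a shell command to move; the robot and the scene stay as the last step left them, time stands still between calls to the robot, and variables do not carry over. Pictures are saved under pics/ and viewed, on a budget of 10 in all, crops included, one or two more only if the job needs it, and the job is handed in when it is done.

```bash
mkdir -p pics; python3 - <<'E'
from station import manip
import cv2,numpy as np
for n in("scene","top"):
    im=manip.snapshot(n);cv2.imwrite(f"pics/{n}0.png",im[:,:,::-1])
    c=manip.camera_params(n);print(n,{k:(np.round(v,4).tolist()) for k,v in c.items()})
s=manip.sense();print(s['tcp_pos'],s['tool_rot'],s['finger_gap'],s['t'],manip.tcp_to_grasp)
E
```

```text
scene {'fx': 414.1433, 'fy': 414.1433, 'cx': 278.7879, 'cy': 207.0757, 'k1': 0.0133, 'pose': [[-0.6243, 0.4653, -0.6275, -0.0835], [-0.7812, -0.3747, 0.4994, 0.506], [-0.0027, 0.802, 0.5974, 0.7056], [0.0, 0.0, 0.0, 1.0]]}
top {'fx': 472.052, 'fy': 472.052, 'cx': 288.5443, 'cy': 207.7581, 'k1': -0.1182, 'pose': [[-0.015, 0.9899, -0.1409, 0.3883], [-0.9999, -0.0147, 0.0029, 0.0219], [0.0008, 0.1409, 0.99, 1.2971], [0.0, 0.0, 0.0, 1.0]]}
[ 0.23390386 -0.57883659  0.23040338] [ 9.81643225e-01  1.90723625e-01 -1.74439029e-05 -1.03802590e-03] 0.99946197586516 0.1 0.0187
```

View pics/scene0.png

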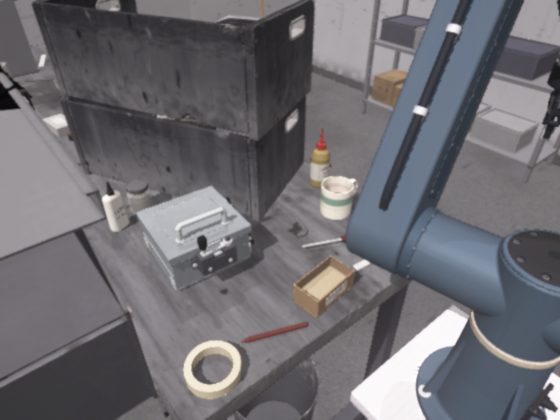

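View pics/top0.png

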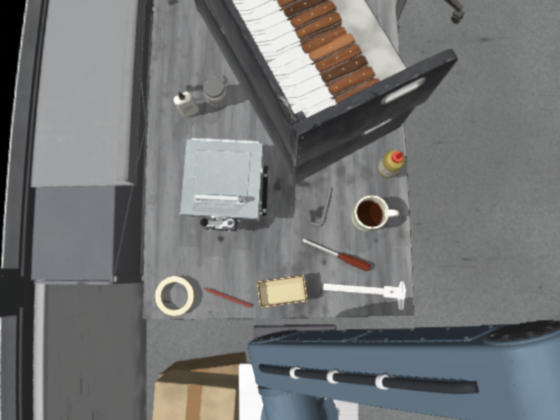

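```bash
python3 - <<'E'
import cv2,numpy as np
a=cv2.imread("pics/top0.png")[130:240,170:280];b=cv2.imread("pics/scene0.png")[180:290,130:260]
a=cv2.resize(a,None,fx=5,fy=5,interpolation=2);b=cv2.resize(b,None,fx=5,fy=5,interpolation=2)
cv2.imwrite("pics/ca.png",a);cv2.imwrite("pics/cb.png",b)
E
```

```text
(no output)
```

View pics/ca.png

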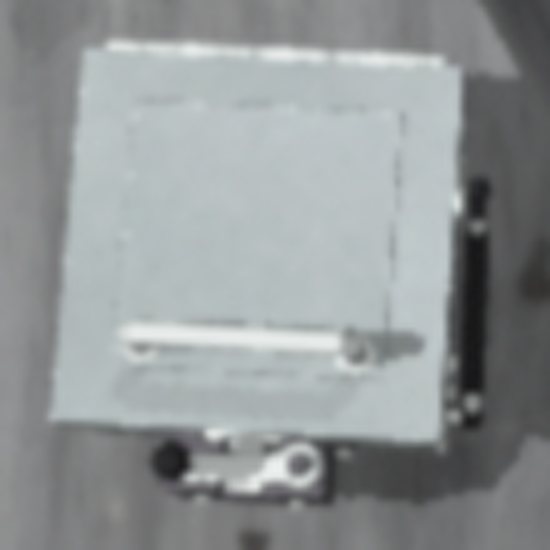

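View pics/cb.png

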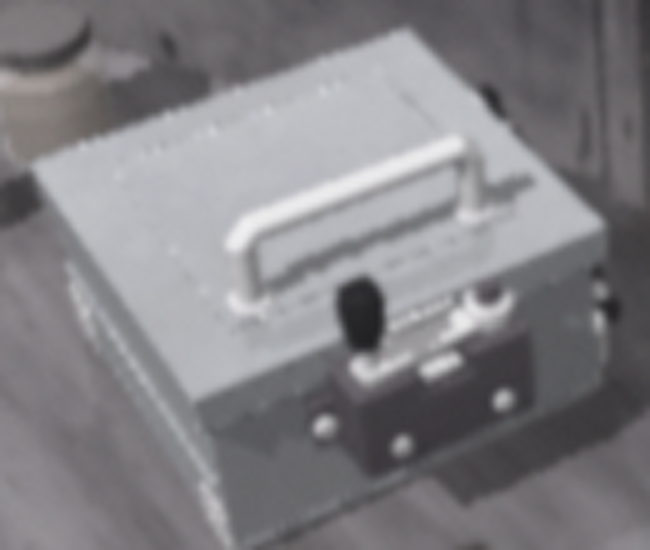

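```bash
cat > h.py <<'E'
from station import manip
import numpy as np,cv2
def P(n,u,v,z):
    c=manip.camera_params(n);K=np.array([[c['fx'],0,c['cx']],[0,c['fy'],c['cy']],[0,0,1.]])
    x,y=cv2.undistortPoints(np.array([[[u,v]]],float),K,np.array([c['k1'],0,0,0.]))[0,0]
    T=np.array(c['pose']);d=T[:3,:3]@[x,-y,-1];o=T[:3,3]
    return o+d*(z-o[2])/d[2]
E
python3 - <<'E'
from h import *
t=lambda n,u,v,z:print(n,np.round(P("top",u/5+169.6,v/5+129.6,z),4))
s=lambda n,u,v,z:print(n,np.round(P("scene",u/5+129.6,v/5+179.6,z),4))
t("RL",85,52,.11);t("RR",460,68,.11);t("FR",443,443,.11);t("FL",52,418,.11)
t("hL",118,332,.152);t("hR",355,345,.152);t("knob",172,461,.15);t("piv",303,463,.107)
print()
s("hL",238,240,.152);s("hR",468,148,.152);s("knob",360,313,.139);s("RL",37,162,.11);s("RR",408,30,.11);s("FR",604,224,.11);s("FL",200,400,.11);s("piv",490,300,.107)
E
```

```text
RL [0.7401 0.2822 0.11  ]
RR [0.7276 0.0858 0.11  ]
FR [0.5317 0.0957 0.11  ]
FL [0.5473 0.2955 0.11  ]
hL [0.5841 0.2536 0.152 ]
hR [0.5758 0.1361 0.152 ]
knob [0.5198 0.2264 0.15  ]
piv [0.5228 0.1671 0.107 ]

hL [0.5754 0.2543 0.152 ]
hR [0.5693 0.1444 0.152 ]
knob [0.5167 0.2315 0.139 ]
RL [0.7376 0.282  0.11  ]
RR [0.7245 0.0862 0.11  ]
FR [0.531  0.0998 0.11  ]
FL [0.5417 0.296  0.11  ]
piv [0.5224 0.1673 0.107 ]
```

```bash
python3 -m crank '[[[2.8,-3.2,-2],0],[[5.6,-6.4,-2],0],[[8.4,-9.6,-2],0],[[11.2,-12.8,-2],0],[[14,-16,-2],0],[[16.8,-19.2,-2],4],[[19.6,-22.4,-2],8],[[22.4,-25.6,-2],12],[[25.2,-28.8,-2],16],[[28,-32,-2],20]]' 6
cat > w.py <<'E'
# usage: w.py x y z phi : world TCP target -> shift (cm, tool axes) and spin from the measured pose
from h import *;import sys
from scipy.spatial.transform import Rotation as R
x,y,z,phi=map(float,sys.argv[1:]);s=manip.sense();r=R.from_quat(s['tool_rot']);m=r.as_matrix()
cur=np.arctan2(m[1,0],m[0,0])
print(np.round(s['tcp_pos'],4),'phi',round(cur,3),'shift',np.round(100*m.T@(np.array([x,y,z])-s['tcp_pos']),2),'spin',round(np.degrees(cur-phi),1),'F',np.round(s['force'],1),'gap',round(s['finger_gap'],3),'t',s['t'])
E
python3 w.py .521 .229 .22 -.065
```

```text
t: 1.1
tcp_pos: [0.3739, -0.1762, 0.2512]
tool_rot: [1.0, 0.016, -0.0, -0.0]
force: [0.3, 0.1, 1.0]
finger_gap: 0.7
[ 0.3739 -0.1762  0.2512] phi 0.031 shift [ 15.97 -40.04   3.13] spin 5.5 F [0.3 0.1 1. ] gap 0.7 t 1.1
```

```bash
python3 -m crank '[[[1.6,-4,0],0],[[3.2,-8,0],0],[[4.8,-12,0],1],[[6.4,-16,0],2],[[8,-20,0],3],[[9.6,-24,0],4],[[11.2,-28,0],5],[[12.8,-32,0.5],5.5],[[14.4,-36,1.5],5.5],[[16,-40,3],5.5]]' 6
python3 w.py .521 .229 .123 -.065
python3 - <<'E'
from h import *
a=manip.snapshot("top")[150:270,150:290,::-1];b=manip.snapshot("scene")[150:290,130:270,::-1]
cv2.imwrite("pics/k1.png",np.hstack([cv2.resize(a,(400,343),interpolation=2),cv2.resize(b,(343,343),interpolation=2)]))
E
```

```text
t: 2.1
tcp_pos: [0.5206, 0.2294, 0.2214]
tool_rot: [1.0, -0.03, 0.001, -0.0]
force: [0.5, -0.4, 0.3]
finger_gap: 0.703
[0.5206 0.2294 0.2214] phi -0.061 shift [0.03 0.04 9.84] spin 0.2 F [ 0.5 -0.4  0.3] gap 0.703 t 2.1
```

View pics/k1.png

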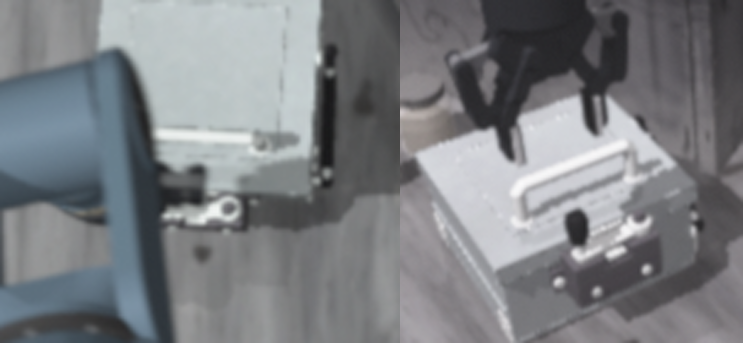

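```bash
python3 -m crank '[[[0,0,3],0],[[0,0,6],0],[[0,0,8],0],[[0,0,9],0],[[0,0,9.6],0],[[0,0,9.6],0]]' 6
python3 -m crank '[[[0,0,0],0],[[0,0,0],0],[[0,0,0],0],[[0,0,0],0],[[0,0,0],0],[[0,0,0],0],[[0,0,0],0],[[0,0,0],0]]' 0.8 25
python3 w.py .521 .229 .123 -.065
python3 - <<'E'
from h import *
a=manip.snapshot("top")[150:270,150:290,::-1];b=manip.snapshot("scene")[150:290,130:270,::-1]
cv2.imwrite("pics/k2.png",np.hstack([cv2.resize(a,(400,343),interpolation=2),cv2.resize(b,(343,343),interpolation=2)]))
E
```

```text
t: 2.8
tcp_pos: [0.5198, 0.227, 0.1252]
tool_rot: [1.0, -0.031, -0.0, 0.0]
force: [-0.3, 0.1, -0.1]
finger_gap: 0.705
t: 3.6
tcp_pos: [0.5209, 0.2289, 0.1265]
tool_rot: [1.0, -0.031, 0.002, -0.001]
force: [0.2, 4.5, 3.1]
finger_gap: 0.219
[0.5209 0.2289 0.1265] phi -0.062 shift [ 0.01 -0.01  0.35] spin 0.2 F [0.2 4.5 3.1] gap 0.219 t 3.6
```

View pics/k2.png

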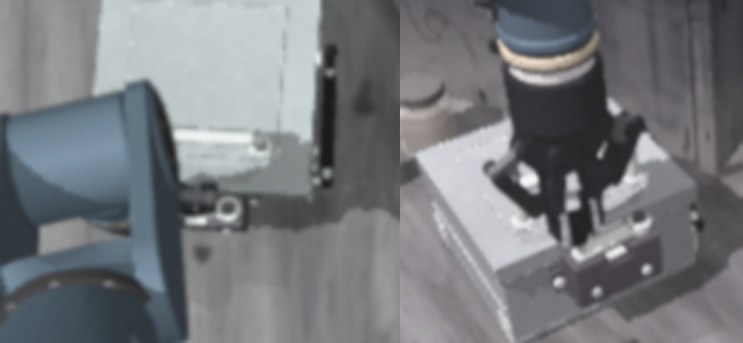

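```bash
python3 -m crank '[[[-0.84,0.06,0],-8],[[-1.65,0.23,0],-16],[[-2.44,0.52,0],-24],[[-3.18,0.91,0],-32],[[-3.86,1.40,0],-40],[[-4.46,1.99,0],-48],[[-4.97,2.65,0],-56],[[-5.39,3.37,0],-64],[[-5.7,4.15,0],-72],[[-5.9,4.95,0],-80]]'
python3 -m crank '[[[0,0,0],0],[[0,0,0],0]]'
python3 w.py .521 .229 .123 -.065
python3 -m crank '[[[0,0,0],0],[[0,0,0],0],[[0,0,0],0],[[0,0,0],0]]' 5
python3 w.py .578 .195 .26 1.506
```

```text
t: 4.7
tcp_pos: [0.4614, 0.1807, 0.1265]
tool_rot: [0.783, 0.621, 0.003, 0.003]
force: [5.6, -3.5, -0.9]
finger_gap: 0.222
t: 4.9
tcp_pos: [0.4614, 0.1806, 0.1265]
tool_rot: [0.785, 0.619, 0.003, 0.003]
force: [4.5, -2.3, 0.9]
finger_gap: 0.22
[0.4614 0.1806 0.1265] phi 1.335 shift [6.09 4.67 0.38] spin 80.2 F [ 4.5 -2.3  0.9] gap 0.22 t 4.9
t: 5.3
tcp_pos: [0.4575, 0.1817, 0.1252]
tool_rot: [0.785, 0.619, -0.0, -0.0]
force: [0.6, 0.4, 0.3]
finger_gap: 0.586
[0.4575 0.1817 0.1252] phi 1.335 shift [  4.1   11.4  -13.49] spin -9.8 F [0.6 0.4 0.3] gap 0.586 t 5.3
```

```bash
python3 -m crank '[[[0,0,-3],0],[[0,0,-6],0],[[0,0,-9],0],[[1,3.5,-9],-3],[[2,7,-9],-6],[[3,9.5,-9],-9.8],[[4.1,11.4,-9],-9.8],[[4.1,11.4,-9],-9.8]]' 6
python3 w.py .578 .195 .133 1.506
python3 - <<'E'
from h import *
a=manip.snapshot("top")[150:270,150:290,::-1];b=manip.snapshot("scene")[150:290,130:270,::-1]
cv2.imwrite("pics/k3.png",np.hstack([cv2.resize(a,(400,343),interpolation=2),cv2.resize(b,(400,400),interpolation=2)[:343]]))
E
```

```text
t: 6.1
tcp_pos: [0.581, 0.1952, 0.215]
tool_rot: [0.73, 0.684, 0.001, 0.001]
force: [-0.2, -0.6, -0.4]
finger_gap: 0.7
[0.581  0.1952 0.215 ] phi 1.506 shift [-0.04 -0.32  8.2 ] spin -0.0 F [-0.2 -0.6 -0.4] gap 0.7 t 6.1
```

View pics/k3.png

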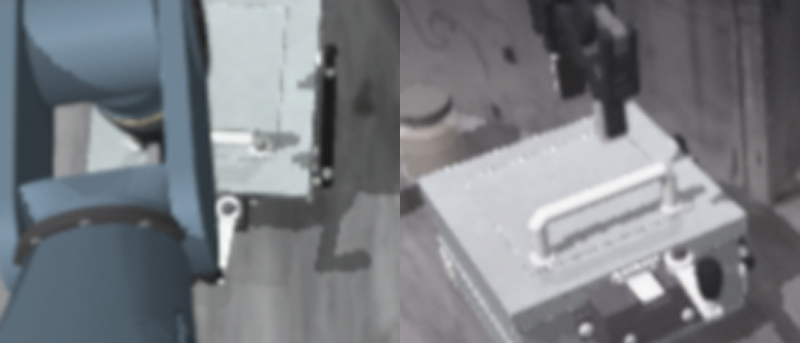

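```bash
python3 -m crank '[[[0,0,3],0],[[0,0,5.5],0],[[0,0,7],0],[[0,0,8.1],0],[[0,0,8.1],0],[[0,0,8.1],0]]' 6
python3 w.py .578 .195 .133 1.506
python3 -m crank '[[[0,0,0],0],[[0,0,0],0],[[0,0,0],0],[[0,0,0],0],[[0,0,0],0],[[0,0,0],0],[[0,0,0],0],[[0,0,0],0]]' 0.5 25
python3 w.py .578 .195 .133 1.506
```

```text
t: 6.8
tcp_pos: [0.5781, 0.1949, 0.1348]
tool_rot: [0.73, 0.684, 0.0, 0.0]
force: [1.0, -0.2, 0.5]
finger_gap: 0.703
[0.5781 0.1949 0.1348] phi 1.506 shift [ 0.01 -0.01  0.18] spin 0.0 F [ 1.  -0.2  0.5] gap 0.703 t 6.8
t: 7.6
tcp_pos: [0.5797, 0.1948, 0.1351]
tool_rot: [0.73, 0.684, 0.001, 0.001]
force: [3.2, -1.1, 5.2]
finger_gap: 0.13
[0.5797 0.1948 0.1351] phi 1.506 shift [ 0.   -0.18  0.21] spin -0.0 F [ 3.2 -1.1  5.2] gap 0.13 t 7.6
```

```bash
python3 -m crank '[[[0,0.25,-0.8],0],[[0,0.55,-1.56],0],[[0,0.9,-2.3],0],[[0,1.25,-3.05],0],[[0,1.65,-3.75],0],[[0,2.1,-4.46],0],[[0,2.1,-4.46],0]]' - 40
cat > th.py <<'E'
from h import *
s=manip.sense();p=np.array(s['tcp_pos'])+[0,0,-.0187];c=np.array([.998,-.065,0])
# theta from x and from z of the grasp point, start .5805,.1351(TCP at shut)
d=(p-np.array([.5805,.1948,.1351-.0187]))
print('th_z',np.arcsin(np.clip(.285+d[2]/.165,-1,1))-.289,'th_x',np.arccos(.9585-(d@c)/.165)-.289,'F',np.round(s['force'],1),'gap',s['finger_gap'],s['t'])
E
python3 th.py
```

```text
t: 8.3
tcp_pos: [0.5987, 0.1934, 0.1786]
tool_rot: [0.73, 0.684, -0.001, -0.001]
force: [1.7, 1.5, -6.8]
finger_gap: 0.119
th_z 0.29162911585113654 th_x 0.27028599322060026 F [ 1.7  1.5 -6.8] gap 0.11866471380107596 8.3
```

```bash
python3 -m crank '[[[0,0.47,-0.68],0],[[0,0.98,-1.33],0],[[0,1.52,-1.95],0],[[0,2.09,-2.55],0],[[0,2.69,-3.11],0],[[0,3.32,-3.65],0],[[0,3.97,-4.15],0],[[0,4.65,-4.62],0],[[0,4.65,-4.62],0]]'
python3 th.py
python3 - <<'E'
from h import *
a=manip.snapshot("top")[120:240,150:290,::-1];b=manip.snapshot("scene")[120:280,110:270,::-1]
cv2.imwrite("pics/k4.png",np.hstack([cv2.resize(a,(350,300),interpolation=2),cv2.resize(b,(450,450),interpolation=2)[:300]] if 0 else [cv2.resize(a,(350,450),interpolation=2),cv2.resize(b,(450,450),interpolation=2)]))
E
```

```text
t: 9.2
tcp_pos: [0.6459, 0.1902, 0.2288]
tool_rot: [0.73, 0.684, 0.0, 0.0]
force: [-6.8, -0.6, 5.5]
finger_gap: 0.122
th_z 0.732562342260076 th_x 0.6857897307257248 F [-6.8 -0.6  5.5] gap 0.12228797812480657 9.2
```

View pics/k4.png

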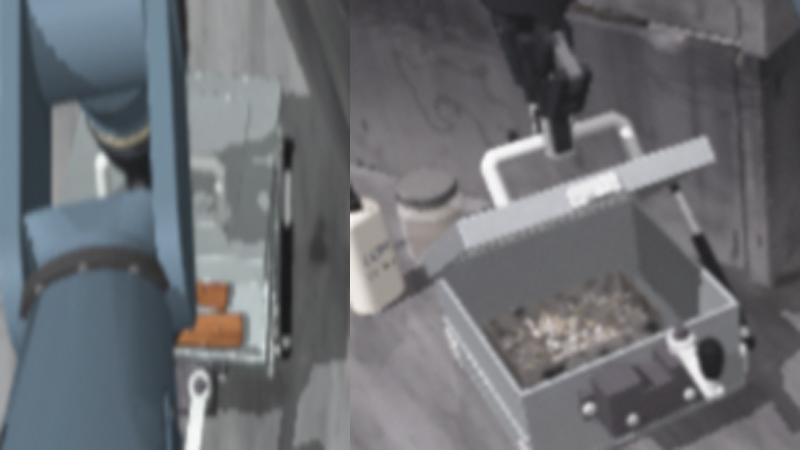

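```bash
python3 -m crank '[[[0,0.6,-0.6],0],[[0,1.31,-1],0],[[0,2.05,-1.35],0],[[0,2.81,-1.68],0],[[0,3.58,-1.96],0],[[0,3.58,-1.96],0],[[0,3.58,-1.96],0],[[0,3.58,-1.96],0]]'
python3 th.py
```

```text
t: 10.1
tcp_pos: [0.6838, 0.1876, 0.248]
tool_rot: [0.73, 0.684, 0.002, 0.002]
force: [-3.9, -0.9, 6.6]
finger_gap: 0.124
th_z 1.0325415566705396 th_x 0.9443332415554533 F [-3.9 -0.9  6.6] gap 0.12373222397802812 10.1
```

```bash
python3 - <<'E'
from h import *
from scipy.optimize import least_squares
p=np.array([[.5797,.1351],[.5987,.1786],[.6459,.2288],[.6838,.2480]])
f=lambda c:np.hypot(*(p-c[:2]).T)-.165
r=least_squares(f,[.739,.09]);d=p-r.x;print(r.x,r.fun,np.arctan2(d[:,1],-d[:,0])-.289)
for n in("top","scene"):
    im=manip.snapshot(n)[:,:,::-1];cv2.imwrite(f"pics/{n}5.png",im)
b=cv2.imread("pics/scene5.png")[130:280,120:270];cv2.imwrite("pics/k5.png",cv2.resize(b,(600,600),interpolation=2))
E
```

```text
[0.73927328 0.09262163] [ 1.30386312e-04 -2.17937909e-04  1.15470257e-04 -1.59912936e-05] [-0.02883356  0.2599247   0.6807534   0.9388808 ]
```

View pics/k5.png

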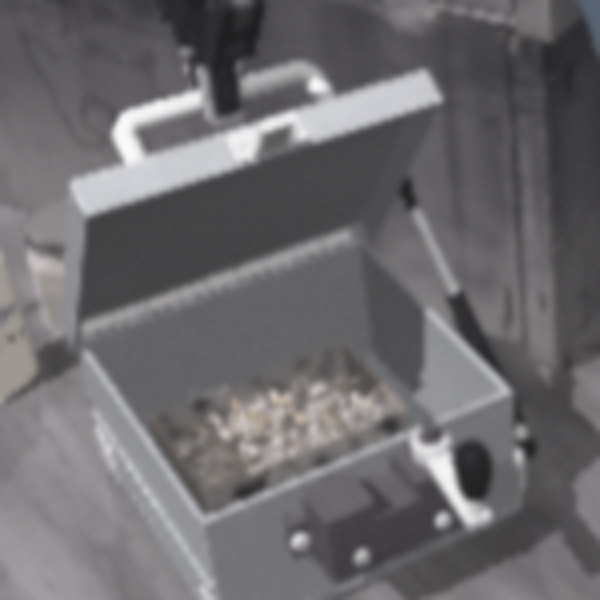

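```bash
python3 -m crank '[[[0,-0.5,0.2],0],[[0,-0.96,0.38],0],[[0,-1.45,0.6],0],[[0,-1.93,0.84],0],[[0,-2.4,1.1],0],[[0,-2.88,1.35],0],[[0,-3.3,1.62],0],[[0,-3.73,1.89],0],[[0,-3.73,1.89],0],[[0,-3.73,1.89],0]]'
python3 -m crank '[[[0,0,0],0],[[0,0,0],0],[[0,0,0],0],[[0,0,0],0],[[0,0,0],0]]'
cat > chk.py <<'E'
from h import *
s=manip.sense();p=s['tcp_pos'];print('fit th',np.arctan2(p[2]-.0926,.7393-p[0])-.289,np.hypot(p[2]-.0926,.7393-p[0]),np.round(s['force'],1),s['finger_gap'],s['t'])
E
python3 chk.py
python3 - <<'E'
from h import *
def proj(n,X):
    c=manip.camera_params(n);T=np.linalg.inv(np.array(c['pose']));q=T[:3,:3]@X+T[:3,3]
    x,y=q[0]/-q[2],-q[1]/-q[2];k=1+c['k1']*(x*x+y*y);return np.round([c['fx']*x*k+c['cx'],c['fy']*y*k+c['cy']],1)
ex=np.array([.998,-.065,0]);ey=np.array([.065,.998,0]);ez=np.array([0,0,1.])
def pts(th):
    H=np.array([.7385,.185,.102]);u=-np.cos(th)*ex+np.sin(th)*ez;n=np.sin(th)*ex+np.cos(th)*ez
    return [proj("scene",H+.2*u+.01*n+s*.1*ey) for s in(1,-1)]
print("before: seen (138,176),(227.5,147.5)");[print(t,*pts(t)) for t in(.85,.9,.95,1.0)]
print("now");[print(t,*pts(t)) for t in(.6,.65,.7,.75,.8)]
im=manip.snapshot("scene")[:,:,::-1];cv2.imwrite("pics/s6.png",im)
cv2.imwrite("pics/k6.png",cv2.resize(im[130:280,120:270],(600,600),interpolation=2))
E
```

```text
t: 11.2
tcp_pos: [0.6463, 0.1902, 0.2284]
tool_rot: [0.73, 0.684, 0.002, 0.002]
force: [-4.4, -1.1, 7.8]
finger_gap: 0.121
t: 11.7
tcp_pos: [0.6463, 0.1902, 0.2284]
tool_rot: [0.73, 0.684, 0.002, 0.002]
force: [-4.2, -2.1, 6.6]
finger_gap: 0.117
fit th 0.681443078224591 0.16462869579324158 [-4.2 -2.1  6.6] 0.11711246629437086 11.7
before: seen (138,176),(227.5,147.5)
0.85 [140.4 182. ] [229.4 153.2]
0.9 [138.3 177.6] [227.4 149.3]
0.95 [136.3 173.4] [225.4 145.5]
1.0 [134.2 169.2] [223.3 141.9]
now
0.6 [150.4 205.2] [238.6 174. ]
0.65 [148.4 200.5] [236.9 169.7]
0.7 [146.5 195.8] [235.1 165.4]
0.75 [144.5 191.1] [233.3 161.3]
0.8 [142.4 186.5] [231.4 157.2]
```

View pics/k6.png

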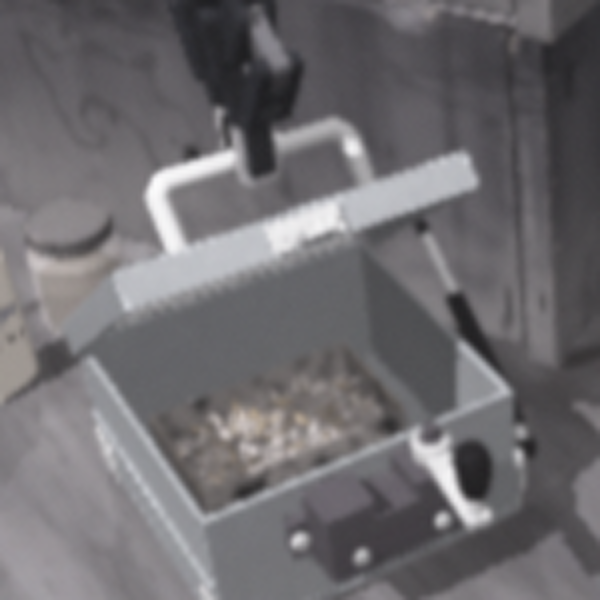

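```bash
python3 -m crank '[[[0,0.2,-0.14],0],[[0,0.4,-0.28],0],[[0,0.4,-0.28],0],[[0,0.4,-0.28],0],[[0,0.4,-0.28],0],[[0,0.4,-0.28],0]]'
python3 chk.py; python3 -m crank '[[[0,0,0],0],[[0,0,0],0],[[0,0,0],0],[[0,0,0],0],[[0,0,0],0]]' >/dev/null; python3 chk.py; python3 -c "
from station import manip
manip.sign_off()"
```

```text
t: 12.35
tcp_pos: [0.6503, 0.19, 0.2311]
tool_rot: [0.73, 0.684, 0.002, 0.002]
force: [-4.2, -1.8, 6.5]
finger_gap: 0.119
fit th 0.7105464186783326 0.16460913487921713 [-4.2 -1.8  6.5] 0.11894445455057881 12.35
fit th 0.710489346629309 0.1646124402071982 [-3.3 -1.7  6. ] 0.11669390837660332 12.85
the job is handed in; nothing more can be done
```

The lid is held at about 0.70 rad (40°), just below the 0.80 rad balance point and within your ten degrees. I handed the job in at 12.9 s.

- **Lever:** I swung it out to about 1.4 rad and let go. The pictures since then show it standing straight out, clear of the tongue.
- **Lid:** I gripped it by the handle, raised it to about 0.93 rad, past the balance point, and eased it back down to about 0.67 rad. I then raised it about 0.03 rad to sit nearer the middle of the allowed band. It never left the grip.
- **Final angle:** a circle fitted to the arm's positions gives 0.71 rad, steady over the last half second. The lid corners in the last picture, taken before that final nudge, give about 0.665, so about 0.695 now. The two differ by about 0.015 rad, and both are inside the band.
- **Grip:** the fingers are closed on the bar at about 10 mm, which is a little under its nominal 12 mm. The measured force stays at about 7 N.
- **Crossing the balance point:** the wrist force could not show the strut starting to carry the lid, because friction in the grip and strain across the bar masked the 1 N or so. That crossing rests on the two angle measurements, which put the top of the lift at 0.92 to 0.94 rad.
- **Things round the chest:** the arm passed above them. I did not compare their positions before and after.

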